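# Lock the slotted nut of the hold-down

## Task

The blank in the wooden hold-down must not work loose while its glue sets. Tighten the slotted nut (clockwise from above, less than half a turn) until its slot lines up with the slot across the end of the screw, then lay the short beech strip through both slots so that it rests on the bottom of the slot and sticks out at both ends, and let go. Leave the long beech strip where it lies.

Things in the scene. Friction and masses are not known exactly. Their poses are not given: they have to be found in the camera images.
- screw_slot (a point): On the axis of the hold-down's upright dark wooden screw (36 mm thick, does not turn), at the bottom of the slot across its end, 86 mm above the bench. x runs along this slot (19 mm wide, open above), z up; the screw ends 26 mm higher. Hold-down fixed: base 110 mm (x) by 180 (y) by 18; clamp bar along y, 56 mm wide, its top 29 mm below this point.
- nut (a joint): Slotted wooden nut, rad; grows clockwise from above. 0: slots in line; at q its slot points q clockwise of the screw's. Starts -1.35 to -0.7, stiff (0.12 N m), stays as left, can go on to 0.6. Grip the 2 flat sides parallel to its slot: 56 mm long, 52 apart, from 14 mm below screw_slot to 18 above (its top). Slot 19 mm wide, bottom level with the screw's. Flange below: 60 mm round.
- lock_strip_c (a point): Centre of the short square beech strip, the locking pin: 130 mm long along its y axis, 9 mm by 9 mm, 20 to 35 g, lying loose on the bench. To lay it in the slot without the fingers meeting the nut, hold it about 50 mm from its centre.
- long_strip_c (a point): Centre of the long square beech strip that must stay: 220 mm long along its y axis, 10 mm by 10 mm, lying loose on the bench. A still longer one (250 mm) lies far to the right.
Mind the look-alikes: they are no part of the job. There is more than one size of the part that bears lock_strip_c; the job needs the larger.

How it is judged:
By the outcome, as a careful person would: the job done as asked, in the order asked, and still so for the second after the job is handed in, with the robot touching nothing.
It also fails if it takes over 54 s, if anything falls off the work surface, if the arm or the gripper's body presses on something with over 40 N, if the wrist force passes 120 N, or if a joint passes its speed limit or range.

## Robot

A 6-joint arm with a two-finger parallel gripper is mounted at the origin on a cart in front of the work surface, level with it; the furniture and walls round the work are solid. World frame = base frame: x ahead of the robot, y to its left, z up, the work surface at z = 0. Lengths are in m, angles in rad, forces in N, time in s.
With the tool pointing down it reaches from about 0.35 to 0.975 m from the base axis. Payload 4.9 kg.
Tool frame: the origin (TCP) lies at the centre of the arm's flange, where the gripper is bolted on; the fingertips stand 173 mm ahead of it and the grasp point (between the pads) lies 155 mm ahead of it; x points along the fingers, z is the direction in which the jaws open and shut, and the axes are right-handed (so a half turn about x gives the same grasp; the last joint's range is limited). The gripper opens to 85 mm and grips with 20 to 120 N. Pads are 22 mm wide; open, the fingers measure 114 mm over their backs; the gripper's body (76 mm by 85 mm) begins 54 mm behind the grasp point. The pads swing forward as they close: fully open they stand 13 mm farther back than shut.
Start: joints at [-1.385, 0.053, 1.613, -0, 1.476, -0.119], TCP at [0.188, -0.596, 0.405] pointing down, gripper open.
Joint ranges: [-3.01, 3.01], [-1.01, 2.22], [0.06, 2.58], [-1.02, 4.17], [0.09, 2.62], [-3.14, 3.14]. Speed limits (rad/s): [2.57, 2.57, 3.14, 3.14, 3.14, 3.14].

## Interface

Orientations are given as a unit quaternion [x, y, z, w].
In Python, from workcell import ctrl gives the robot as it stands. The module is installed in compiled form; this text tells all that it offers. Calls block until the motion is done:
- ctrl.movep(position, orientation): joint-space move of the TCP to a pose.
- ctrl.line_to(position, ori=None, max_speed=0.15, stop_force=None): straight line of the TCP; ori=None keeps the orientation; max_speed is the mean speed in m/s. With stop_force (N) it stops when the force on the tool has changed by that much, and returns True; else False.
- ctrl.move_j(angles): joint-space move.
- ctrl.set_gripper(opening, force=None): finger opening in m; force is the grip in N (None keeps the last); returns when the fingers have stopped.
- ctrl.dwell(seconds).
- ctrl.solve_ik(position, orientation): joint angles nearest the present ones, or None.
- ctrl.state(): the state.
- ctrl.capture(name): name is "side" or "top" or "wrist"; returns (picture, depth): 480x640x3 uint8, red, green, blue; 480x640 float32, m along the optical axis (not along the pixel's ray), 0 where there is no reading.
- ctrl.calibration(name): a dict with "fx", "fy", "cx", "cy" (pixels), "position" and "orientation" of the camera in the world. Camera axes: x right, y up, looking along -z (the intrinsics and any distortion apply to the point x, -y, -z); pixel columns grow to the right and rows downward; lengths in m; the calibration is good to about 2 mm. The wrist camera is an equidistant fisheye: a pixel r from the principal point sees the ray r / f radians off the axis. A picture is of the moment at which its call begins: read the wrist's pose just before it. calibration takes no time and is no camera call; for the wrist camera it gives the pose at the moment of the call.
A pose or a line that the arm cannot do raises ctrl.Unreachable and nothing moves.
- ctrl.close_job(): hands the job in, once; it reports no verdict.
Trained networks look in the newest picture that a camera, given by its name, has taken for a name from the list of things; names that differ only in an ending like _2 or _b are one class to them, and where a whole thing is asked for, a point or a joint stands for the part that bears it (a point fixed in the world has none). Each returns a list of dicts, best first, with "score" (0 to 1); they miss things now and then, are a little off and sometimes report something else, mostly with a low value. They report only what shows in the picture. A call takes as long as a camera call. They do not tell look-alikes from the thing itself.
- ctrl.look_for(camera, target): "pixel" ([row, column] in pixels, amid what is visible of it).
- ctrl.pinpoint(camera, target): "pixel" ([row, column] in pixels: a listed point, or the origin of a listed thing).
The state is a dict: "time": time; "q": joint angles; "qd": joint speeds; "effort": joint torques, N m; "ee_pos": TCP position; "orientation": TCP orientation; "contact_force": force on the tool from outside, world axes, zero at the start; "moment": the same for the moment, N m; "opening": finger opening in m.
Only numpy, scipy, OpenCV 4.12 (cv2) and the standard library are available. Lean on these libraries where they do the work, as an engineer would, in place of code of your own. Each camera call takes 0.05 s, during which the arm holds its last target.

## Working session

There is one attempt and no reset: what is moved stays moved. The work goes in short steps, each a Python script; the robot and the scene stay as the last script left them, time stands still between calls to the robot, and variables do not carry over. Pictures are saved under pics/ and viewed, and the job is handed in when it is done.

```bash
mkdir -p pics; ls; cat > h.py <<'E'
import numpy as np, cv2
from scipy.spatial.transform import Rotation as R
from workcell import ctrl
def save(name,img): cv2.imwrite('pics/'+name,cv2.cvtColor(img,cv2.COLOR_RGB2BGR))
def ray(cam,px,cal=None):
    c=cal or ctrl.calibration(cam); u=(px[1]-c['cx'])/c['fx']; v=(px[0]-c['cy'])/c['fy']
    if cam=='wrist':
        r=np.hypot(u,v); s=np.tan(r)/r if r>1e-9 else 1; u*=s; v*=s
    d=np.array([u,-v,-1.0])
    return np.array(c['position']),R.from_quat(c['orientation']).apply(d)
def atz(cam,px,z,cal=None):
    p,d=ray(cam,px,cal); return p+d*(z-p[2])/d[2]
def atdepth(cam,px,dep,cal=None):
    p,d=ray(cam,px,cal); return p+d*dep
def proj(cam,P,cal=None):
    c=cal or ctrl.calibration(cam)
    q=R.from_quat(c['orientation']).inv().apply(np.array(P)-np.array(c['position']))
    x,y,z=q[...,0],-q[...,1],-q[...,2]
    if cam=='wrist':
        r=np.hypot(x,y); th=np.arctan2(r,z); k=th/np.maximum(r,1e-9); a,b=x*k,y*k
    else: a,b=x/z,y/z
    return np.stack([b*c['fy']+c['cy'],a*c['fx']+c['cx']],-1)
E
python3 - <<'E'
from h import *
for c in ['top','side','wrist']:
    im,d=ctrl.capture(c); save(c+'0.png',im); np.save(c+'_d.npy',d)
    k=ctrl.calibration(c); print(c,{a:np.round(b,3).tolist() for a,b in k.items()})
    if c!='wrist':
      for t in ['screw_slot','nut','lock_strip_c','long_strip_c']:
        print(t,[(np.round(o['pixel']).tolist(),round(o['score'],2)) for o in ctrl.pinpoint(c,t)][:6])
s=ctrl.state();print(s['time'],s['orientation'],s['opening'])
E
```

```text
pics
top {'fx': 617.712, 'fy': 617.712, 'cx': 318.758, 'cy': 238.149, 'position': [0.403, 0.203, 0.955], 'orientation': [-0.064, 0.078, 0.756, -0.647]}
screw_slot [([177.0, 432.0], 0.58)]Traceback (most recent call last):
  File "<stdin>", line 7, in <module>
ValueError: it knows: lock_strip, long_strip, screw_slot
```

```bash
python3 - <<'E'
from h import *
for c in ['top','side','wrist']:
    im,d=ctrl.capture(c); save(c+'1.png',im); np.save(c+'_d.npy',d)
    k=ctrl.calibration(c); print(c,{a:np.round(b,3).tolist() for a,b in k.items()})
    if c!='wrist':
      for t in ['screw_slot','lock_strip','long_strip']:
        print(t,[(np.round(o['pixel']).tolist(),round(o['score'],2)) for o in ctrl.pinpoint(c,t)][:6])
s=ctrl.state();print(s['time'],s['orientation'],s['opening'])
E
```

```text
top {'fx': 617.712, 'fy': 617.712, 'cx': 318.758, 'cy': 238.149, 'position': [0.403, 0.203, 0.955], 'orientation': [-0.064, 0.078, 0.756, -0.647]}
screw_slot [([181.0, 431.0], 0.57)]
lock_strip [([219.0, 320.0], 0.83), ([309.0, 283.0], 0.59)]
long_strip []
side {'fx': 463.43, 'fy': 463.43, 'cx': 319.635, 'cy': 244.43, 'position': [0.483, 0.846, 0.603], 'orientation': [-0.031, 0.434, 0.897, -0.073]}
screw_slot [([183.0, 308.0], 0.81)]
lock_strip [([262.0, 306.0], 0.52)]
long_strip [([354.0, 368.0], 0.89)]
wrist {'fx': 371.648, 'fy': 371.648, 'cx': 316.282, 'cy': 239.346, 'position': [0.264, -0.571, 0.374], 'orientation': [-0.128, 0.094, -0.585, 0.796]}
0.55 [ 0.41829627  0.57010809 -0.41828267  0.57012683] 0.08536960928052902
```

View pics/top1.png

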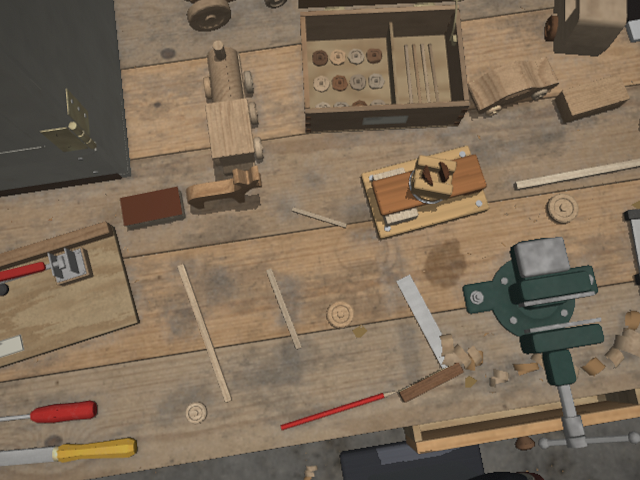

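View pics/side1.png

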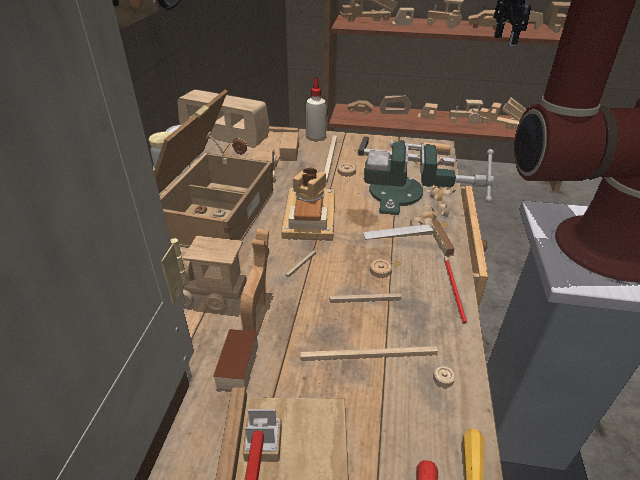

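View pics/wrist1.png

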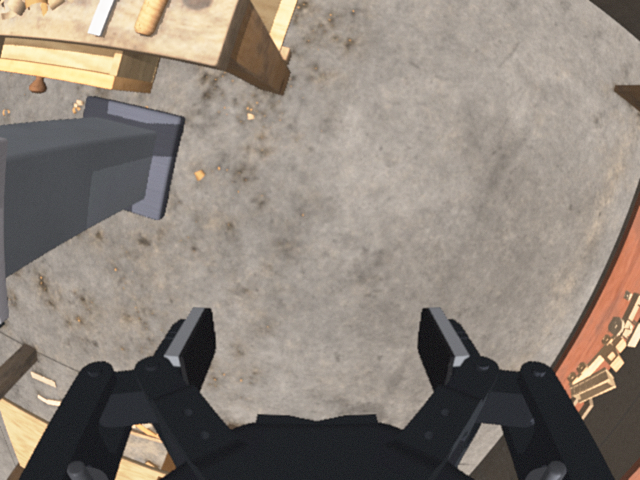

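The top view shows three strip candidates, given as [row, col]: small [218, 319], medium [309, 283] and long [334, 205]. A fourth lies at the right, around [175, 580]. I'll measure their lengths and check enlarged crops.

```bash
python3 - <<'E'
from h import *
import json
im=cv2.cvtColor(cv2.imread('pics/top1.png'),cv2.COLOR_BGR2RGB)
cal=ctrl.calibration('top')
for n,a,b in [('small',(209,292),(227,346)),('med',(269,269),(347,298)),('long',(265,182),(402,228))]:
    A=atz('top',a,.009,cal);B=atz('top',b,.009,cal); print(n,A.round(3),B.round(3),np.linalg.norm(A-B).round(3))
d=np.load('top_d.npy'); print(d[219,320],d[309,283])
c1=cv2.resize(im[140:250,350:500],None,fx=4,fy=4,interpolation=cv2.INTER_CUBIC)
c2=cv2.resize(im[255:360,240:340],None,fx=5,fy=5,interpolation=cv2.INTER_CUBIC)
save('c1.png',c1);save('c2.png',c2)
E
```

```text
small [0.646 0.203 0.009] [0.604 0.123 0.009] 0.09
med [0.557 0.252 0.009] [0.433 0.225 0.009] 0.127
long [0.584 0.384 0.009] [0.369 0.34  0.009] 0.219
0.9750559 0.94249266
```

View pics/c1.png

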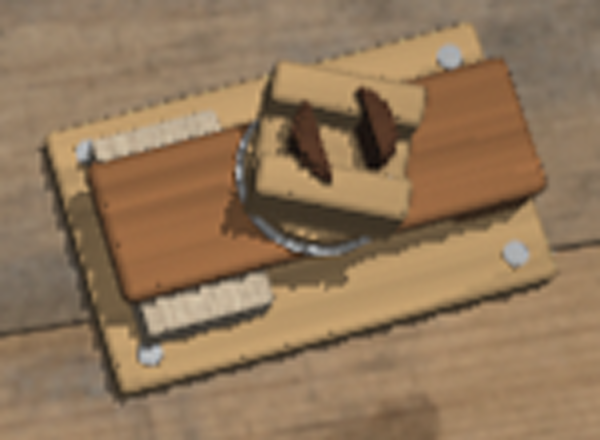

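View pics/c2.png

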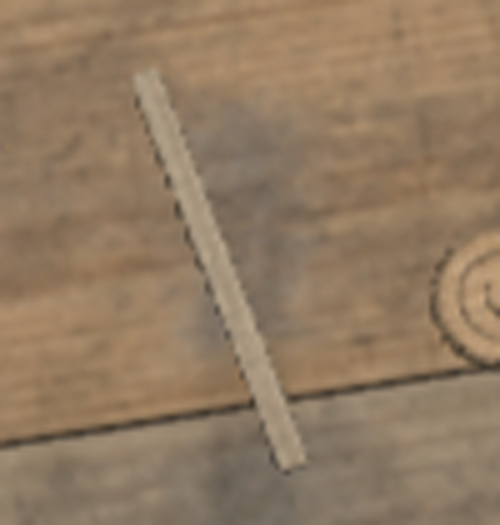

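Of the strips, [309, 283] measures 127 mm, so it is the lock strip. [218, 319] is the 90 mm look-alike, [334, 205] is the 219 mm long strip, and the one at the right is the 250 mm one. In the crop, the nut slot runs nearly along the bar and the screw slot runs across it. Next I'll locate the hold-down roughly, then look closer with the wrist camera.

```bash
python3 - <<'E'
from h import *
def tri(p1,d1,p2,d2):
    A=np.stack([d1,-d2],1); s=np.linalg.lstsq(A,p2-p1,rcond=None)[0]
    return (p1+d1*s[0]+p2+d2*s[1])/2,np.linalg.norm(p1+d1*s[0]-p2-d2*s[1])
print('tri',tri(*ray('top',(179,432)),*ray('side',(183,308))))
print(atz('top',(179,432),.086),atz('side',(183,308),.086))
cal=ctrl.calibration('top'); d=np.load('top_d.npy')
ii,jj=np.mgrid[140:250,350:500]; ii=ii.ravel();jj=jj.ravel();dd=d[ii,jj]
c=cal; P=R.from_quat(c['orientation']).apply(np.stack([(jj-c['cx'])/c['fx'],-(ii-c['cy'])/c['fy'],-np.ones(len(ii))],1)*dd[:,None])+np.array(c['position'])
P=P[dd>0]
print(np.histogram(P[:,2],bins=np.arange(-.01,.13,.005)))
for n,a,b in [('base',.012,.024),('bar',.052,.062),('nut',.099,.107),('screw',.108,.118)]:
    Q=P[(P[:,2]>a)&(P[:,2]<b)]
    r=cv2.minAreaRect((Q[:,:2]*1000).astype(np.float32)); print(n,len(Q),np.round(r[0],1),np.round(r[1],1),r[2], Q[:,2].mean())
E
```

```text
tri (array([ 0.64067494, -0.00697502,  0.08425212]), np.float64(0.0010534525349849503))
[ 0.6396525  -0.00653317  0.086     ] [ 0.64069277 -0.00431406  0.086     ]
(array([  58, 5489, 2934,   98,  391, 2477,  177,   39,   34,   64,  394,
         79,  611, 1872,   62,   46,   54,   50,  140,  181,   93,  108,
        678,  160,  148,    1,    0,    0]), array([-0.01 , -0.005,  0.   ,  0.005,  0.01 ,  0.015,  0.02 ,  0.025,
        0.03 ,  0.035,  0.04 ,  0.045,  0.05 ,  0.055,  0.06 ,  0.065,
        0.07 ,  0.075,  0.08 ,  0.085,  0.09 ,  0.095,  0.1  ,  0.105,
        0.11 ,  0.115,  0.12 ,  0.125,  0.13 ]))
base 3008 [641.2  -7.3] [111.2 179.9] 6.448662757873535 0.017140103231490438
bar 2472 [639.5  -8. ] [ 59.6 167.9] 6.474743843078613 0.0562840193513334
nut 796 [640.9  -7.7] [55.9 52.7] 70.24456024169922 0.10298930206571145
screw 205 [640.9  -7.4] [30.3 36. ] 6.501801490783691 0.11098701437554681
```

Depth fit: hold-down centre is about (0.6408, -0.0074). Screw slot yaw is 6.45° and nut slot yaw 70.2°, so q ≈ -1.11. Next I'll hover over it and verify with the wrist camera.

```bash
cat >> h.py <<'E'
def ori(a_deg):
    a=np.radians(a_deg); x=np.array([0,0,-1.]); z=np.array([np.cos(a),np.sin(a),0]); y=np.cross(z,x)
    return R.from_matrix(np.stack([x,y,z],1)).as_quat()
E
python3 - <<'E'
from h import *
s=ctrl.state(); print(R.from_quat(s['orientation']).as_matrix()[:,2])
for a in [-19.76,160.24,-83.55,96.45,-77.7,102.3]:
    j=ctrl.solve_ik([0.6408,-.0074,.30],ori(a)); print(a,None if j is None else np.round(j,2))
ctrl.movep([0.6408,-.0074,.37],ori(-19.76))
cal=ctrl.calibration('wrist'); im,d=ctrl.capture('wrist'); save('w2.png',im); np.save('w2_d.npy',d)
np.save('w2_cal.npy',cal,allow_pickle=True)
print([(o['pixel'],o['score']) for o in ctrl.pinpoint('wrist','screw_slot')], proj('wrist',[.6408,-.0074,.086],cal))
print(ctrl.state()['time'], ctrl.state()['ee_pos'])
E
```

```text
[ 3.00135680e-01 -9.53896522e-01  9.99178821e-06]
-19.76 [-0.13  0.17  1.66 -0.    1.31  0.22]
160.24 [-0.13  0.17  1.66 -0.    1.31 -2.92]
-83.55 [-0.13  0.17  1.66 -0.    1.31  1.33]
96.45 [-0.13  0.17  1.66 -0.    1.31 -1.81]
-77.7 [-0.13  0.17  1.66 -0.    1.31  1.23]
102.3 [-0.13  0.17  1.66 -0.    1.31 -1.91]
[([232.9, 314.8], 0.63)] [235.20030074 317.62182339]
3.2833 [ 0.64080531 -0.00821156  0.3700844 ]
```

View pics/w2.png

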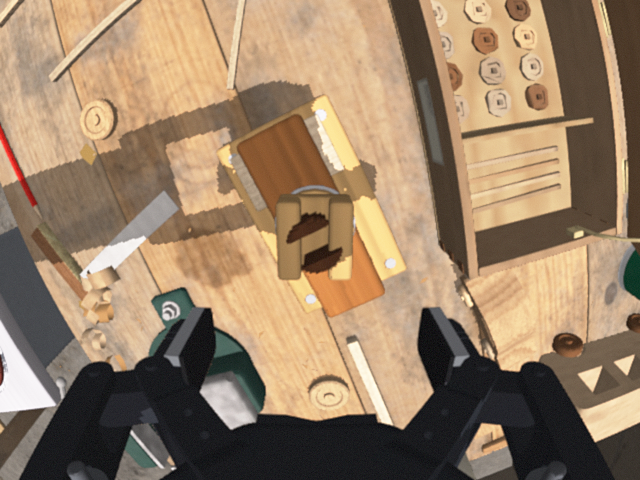

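The wrist view shows the nut ridges at columns 289 and 341, vertical and parallel to the jaws. The screw slot runs obliquely between the dark halves around [243, 315]. I'll refine this with wrist depth and then grip.

```bash
cat >> h.py <<'E'
def cloud(cam,d,cal,r0,r1,c0,c1):
    ii,jj=np.mgrid[r0:r1,c0:c1]; ii=ii.ravel();jj=jj.ravel();dd=d[ii,jj]; c=cal
    u=(jj-c['cx'])/c['fx'];v=(ii-c['cy'])/c['fy']
    if cam=='wrist':
        r=np.hypot(u,v)+1e-9;s=np.tan(r)/r;u=u*s;v=v*s
    P=R.from_quat(c['orientation']).apply(np.stack([u,-v,-np.ones(len(u))],1)*dd[:,None])+np.array(c['position'])
    return P[dd>0]
def rects(P,L):
    for n,a,b in L:
        Q=P[(P[:,2]>a)&(P[:,2]<b)]
        r=cv2.minAreaRect((Q[:,:2]*1000).astype(np.float32)); print(n,len(Q),np.round(r[0],1),np.round(r[1],1),round(r[2],2), Q[:,2].mean().round(4))
LAY=[('base',.012,.024),('bar',.052,.062),('nut',.099,.107),('screw',.108,.118)]
E
python3 - <<'E'
from h import *
cal=np.load('w2_cal.npy',allow_pickle=True).item(); d=np.load('w2_d.npy')
rects(cloud('wrist',d,cal,90,320,210,410),LAY)
print(ctrl.state()['ee_pos'])
E
```

```text
base 7475 [638.4  -6. ] [110.9 180. ] 6.43 0.0176
bar 8249 [638.8  -6.2] [ 60.1 167.8] 7.6 0.0565
nut 3557 [638.7  -6.1] [55.8 52.2] 69.93 0.1033
screw 1000 [638.4  -6.6] [30.6 36.6] 5.33 0.1112
[ 0.64080531 -0.00821156  0.3700844 ]
```

```bash
python3 - <<'E'
from h import *
X,Y=0.6395,-0.0066
def st(m):
    s=ctrl.state(); print(m,round(s['time'],2),np.round(s['ee_pos'],4),np.round(s['contact_force'],1),np.round(s['moment'],2),round(s['opening'],4))
ctrl.set_gripper(.078,25)
print(ctrl.line_to([X,Y,.285],ori(-19.9),.12)); st('a')
print(ctrl.line_to([X,Y,.251],ori(-19.9),.06,stop_force=6)); st('b')
ctrl.set_gripper(.04,25); st('grip')
ctrl.dwell(.2); st('grip2')
im,d=ctrl.capture('wrist'); save('w3.png',im)
E
```

```text
False
a 4.39 [ 0.6399 -0.0066  0.2859] [ 0.   0.2 -0.4] [-0.03  0.02 -0.  ] 0.0777
False
b 5.11 [ 0.6396 -0.0066  0.2509] [0.2 0.8 0.4] [ 0.03  0.01 -0.01] 0.0776
grip 5.46 [ 0.6398 -0.0067  0.2518] [-0.5 -0.2  1.8] [-0.04  0.04 -0.02] 0.0515
grip2 5.66 [ 0.6398 -0.0066  0.2518] [-1.3 -1.   4.4] [-0.    0.08  0.  ] 0.0514
```

View pics/w3.png

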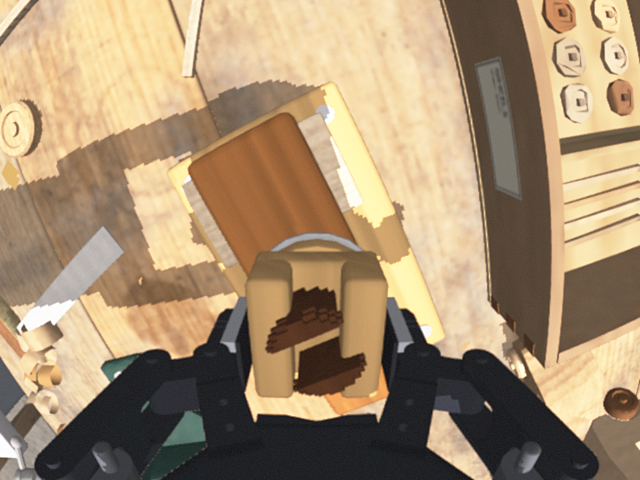

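The grip is square and centred on both flats, with low side forces. Now I'll turn it clockwise.

```bash
cat >> h.py <<'E'
def st(m):
    s=ctrl.state(); z=R.from_quat(s['orientation']).as_matrix()[:,2]
    print(m,round(s['time'],2),np.round(s['ee_pos'],4),'jaw',round(np.degrees(np.arctan2(z[1],z[0])),2),np.round(s['contact_force'],1),np.round(s['moment'],2),round(s['opening'],4))
E
python3 - <<'E'
from h import *
ctrl.set_gripper(.04,45); st('g')
q=np.array(ctrl.state()['q'])
for k in (1/3,2/3,1):
    t=q.copy(); t[5]+=np.radians(63.65)*k; ctrl.move_j(t); st(k)
ctrl.dwell(.2); st('end')
im,d=ctrl.capture('wrist'); save('w4.png',im)
im,d=ctrl.capture('top'); save('t4.png',cv2.resize(im[140:250,350:500],None,fx=4,fy=4))
E
```

```text
g 5.92 [ 0.6398 -0.0066  0.2519] jaw -19.9 [-0.9  0.2  4.8] [ 0.03  0.12 -0.02] 0.0512
0.3333333333333333 6.37 [ 0.64   -0.0068  0.2519] jaw -40.99 [ 2.  -0.5  1.6] [-0.14 -0.26 -0.11] 0.0509
0.6666666666666666 6.81 [ 0.6401 -0.007   0.2519] jaw -62.13 [ 4.4 -2.1  0.3] [-0.42 -0.6  -0.15] 0.0511
1 7.25 [ 0.6402 -0.0073  0.2519] jaw -83.35 [ 4.7 -4.6 -0.7] [-0.58 -0.71 -0.07] 0.051
end 7.45 [ 0.6402 -0.0073  0.2519] jaw -83.34 [ 5.  -4.6 -1.7] [-0.63 -0.65 -0.08] 0.051
```

View pics/w4.png

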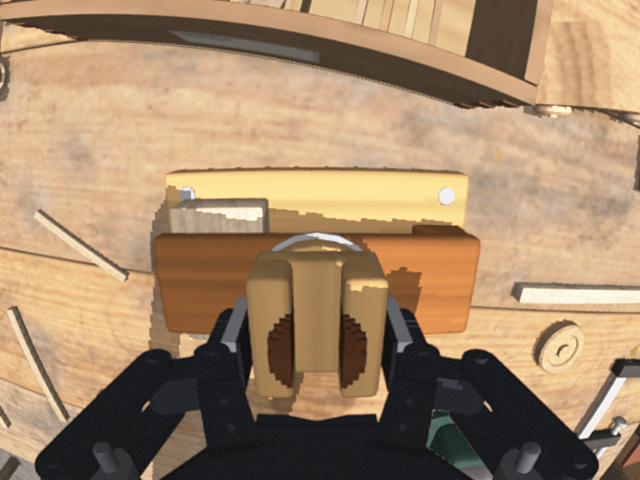

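The nut slot and screw slot are in line, with the screw halves symmetric at columns 281 and 354. I'll release, lift, re-measure, and go to hover over the strip.

```bash
python3 - <<'E'
from h import *
ctrl.set_gripper(.078); 
ctrl.line_to([0.6402,-.0073,.37],None,.15); st('up'); ctrl.dwell(.1)
cal=ctrl.calibration('wrist'); im,d=ctrl.capture('wrist'); save('w5.png',im)
rects(cloud('wrist',d,cal,90,330,150,490),LAY[2:])
cal=ctrl.calibration('top'); im,d=ctrl.capture('top')
rects(cloud('top',d,cal,140,250,350,500),LAY[2:])
# strip rough, hover
a=-77.7
ctrl.movep([.47,.233,.33],ori(a)); ctrl.dwell(.15); st('hover')
cal=ctrl.calibration('wrist'); im,d=ctrl.capture('wrist'); save('w6.png',im); np.save('w6_d.npy',d); np.save('w6_cal.npy',cal,allow_pickle=True)
print([(o['pixel'],o['score']) for o in ctrl.pinpoint('wrist','lock_strip')], proj('wrist',[.495,.2385,.005],cal))
E
```

```text
up 8.88 [ 0.6398 -0.0072  0.3686] jaw -83.54 [-0.3 -0.4  0.1] [-0.    0.04  0.02] 0.078
nut 2881 [639.   -6.3] [56.6 52. ] 6.46 0.1033
screw 971 [638.8  -6.4] [31.  35.4] 6.75 0.1113
nut 613 [640.9  -7.5] [56.5 52.5] 6.4 0.103
screw 201 [641.4  -7.7] [29.2 36. ] 4.84 0.111
hover 10.37 [0.471  0.2322 0.3304] jaw -77.8 [-0.2  0.1  0.5] [0.02 0.06 0.01] 0.0782
[([193.4, 315.1], 0.91), ([60.3, 439.4], 0.86)] [189.90711156 316.65549569]
```

View pics/w5.png

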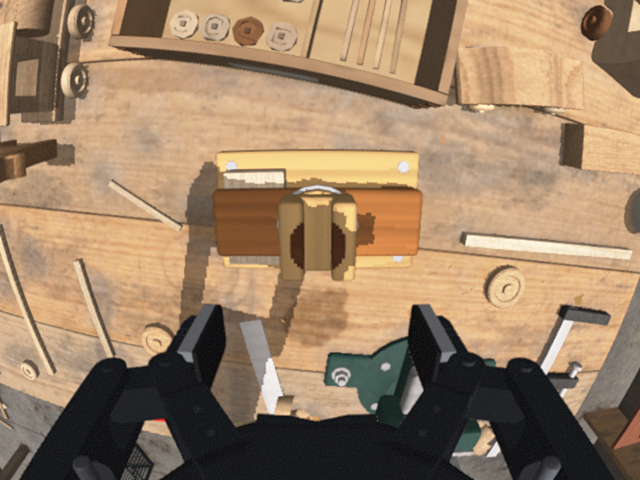

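View pics/w6.png

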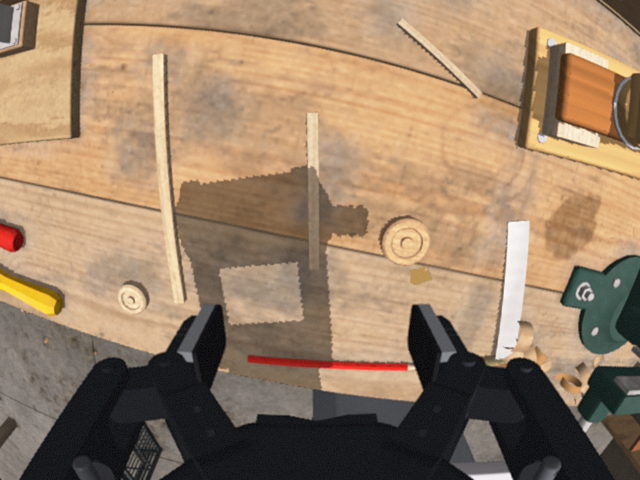

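In w5 the nut and screw slots form one straight channel at column 318, with nut yaw about 6.4° and base yaw 6.44°. In w6 the lock strip runs [113, 313] to [268, 314], the long one is at column 165, and the small look-alike is at the top right [60, 440]. I'll locate the strip precisely.

```bash
python3 - <<'E'
from h import *
cal=np.load('w6_cal.npy',allow_pickle=True).item(); d=np.load('w6_d.npy')
rects(cloud('wrist',d,cal,100,280,295,330),[('strip',.0055,.014)])
d=np.load('top_d.npy');cal=ctrl.calibration('top')
rects(cloud('top',d,cal,262,352,255,310),[('strip',.0055,.014)])
E
```

```text
strip 1762 [491.5 240.7] [129.   9.] 12.61 0.0087
strip 466 [494.3 239.3] [130.2   9. ] 12.79 0.0083
```

```bash
python3 - <<'E'
from h import *
X,Y=.4442,.2290; o=ori(-77.3)
ctrl.set_gripper(.036,40)
ctrl.line_to([X,Y,.20],o,.15); st('a')
print(ctrl.line_to([X,Y,.1755],o,.05,stop_force=5)); st('b')
ctrl.set_gripper(0.0,40); ctrl.dwell(.1); st('grip')
ctrl.line_to([X,Y,.30],o,.12); ctrl.dwell(.1); st('up')
cal=ctrl.calibration('wrist');im,d=ctrl.capture('wrist'); save('w7.png',im);np.save('w7_d.npy',d); np.save('w7_cal.npy',cal,allow_pickle=True)
im,d=ctrl.capture('side'); save('s7.png',cv2.resize(im[200:400,250:450],None,fx=3,fy=3))
E
```

```text
a 11.98 [0.4449 0.2292 0.201 ] jaw -77.3 [-0.1  0.  -0.3] [ 0.02 -0.03 -0.01] 0.036
False
b 12.62 [0.4441 0.229  0.1752] jaw -77.3 [ 1.   0.1 -0.5] [ 0.06  0.03 -0.02] 0.0359
grip 13.08 [0.4445 0.2291 0.176 ] jaw -77.3 [-0.3  0.1  2.5] [-0.02  0.   -0.04] 0.0073
up 14.38 [0.4439 0.2289 0.2988] jaw -77.3 [-0.2 -0.7 -0.6] [ 0.03  0.01 -0.03] 0.0071
```

View pics/w7.png

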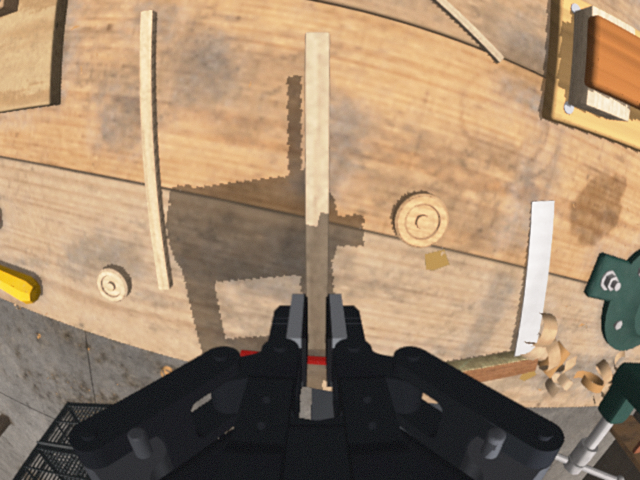

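View pics/s7.png

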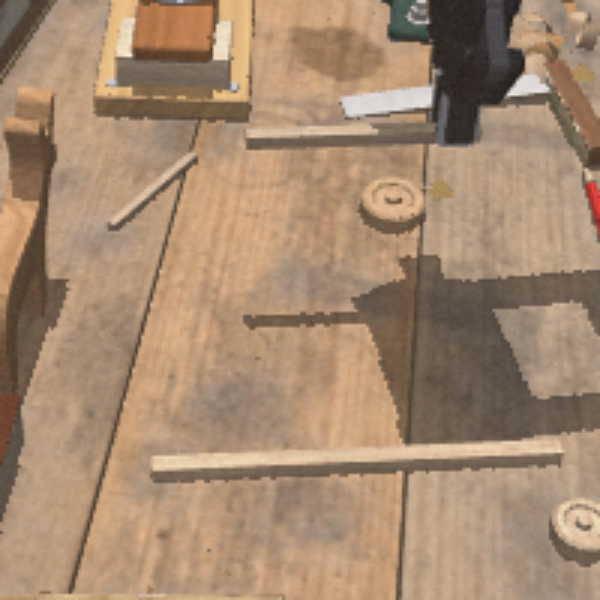

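The strip is held near one end. I'll measure its pitch and yaw in hand before placing it.

```bash
python3 - <<'E'
from h import *
cal=np.load('w7_cal.npy',allow_pickle=True).item(); d=np.load('w7_d.npy')
P=cloud('wrist',d,cal,25,285,295,340); P=P[(P[:,2]>.10)&(P[:,2]<.16)]
a=np.radians(12.7);u=np.array([np.cos(a),np.sin(a)])
t=(P[:,:2]-ctrl.state()['ee_pos'][:2])@u; w=(P[:,:2]-ctrl.state()['ee_pos'][:2])@np.array([-u[1],u[0]])
for lo in np.arange(0,.14,.02):
    m=(t>lo)&(t<lo+.02)
    if m.sum(): print(round(lo,2),m.sum(),P[m,2].mean().round(4),w[m].mean().round(4))
print(t.max())
E
```

```text
0.0 235 0.1313 0.0012
0.02 1089 0.1313 0.001
0.04 1233 0.1313 0.001
0.06 1342 0.1312 0.0009
0.08 1341 0.1311 0.001
0.1 842 0.131 0.0008
0.1131981990518133
```

The strip is level and in line with the jaws, with its bottom 0.177 m below the TCP. Placing it now.

```bash
python3 - <<'E'
from h import *
X,Y=.5913,-.0125; o=ori(-83.55)
ctrl.line_to([.4442,.229,.35],None,.15)
ctrl.movep([X,Y,.35],o); ctrl.line_to([X,Y,.30],o,.1); ctrl.dwell(.1); st('over')
cal=ctrl.calibration('wrist');im,d=ctrl.capture('wrist'); save('w8.png',im)
im,d=ctrl.capture('top'); save('t8.png',cv2.resize(im[120:260,340:510],None,fx=4,fy=4))
E
```

```text
over 16.8 [ 0.5917 -0.0125  0.3011] jaw -83.54 [ 0.4 -1.5 -0.3] [-0.01 -0.02  0.02] 0.0073
```

View pics/w8.png

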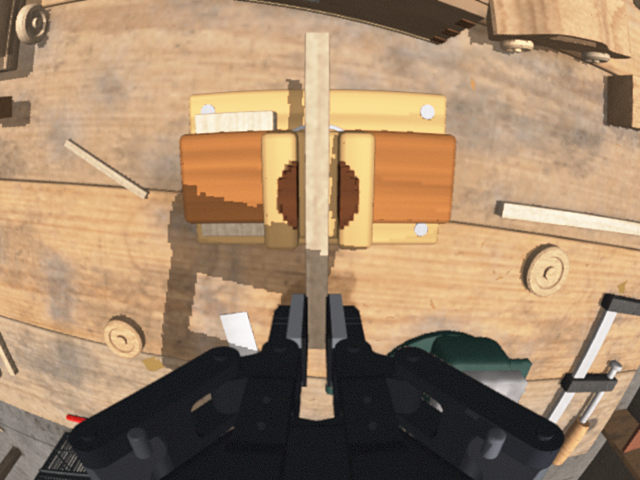

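View pics/t8.png

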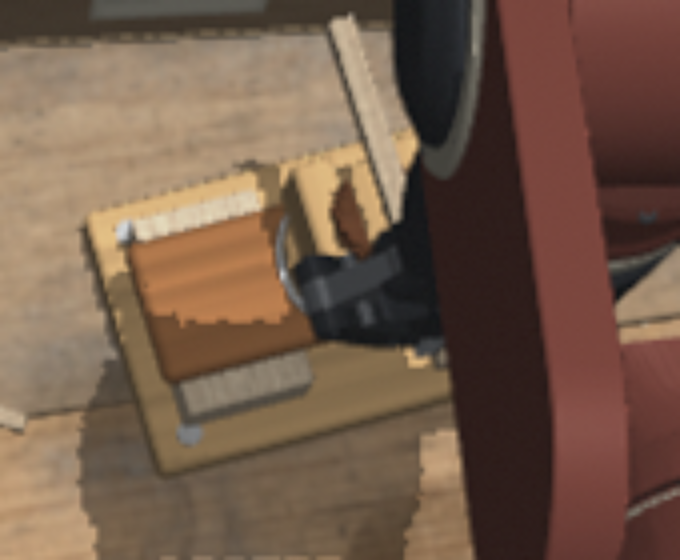

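The strip (columns 305–329) is centred over the slot (columns 298–339). Lowering.

```bash
python3 - <<'E'
from h import *
X,Y=.5911,-.0125
print(ctrl.line_to([X,Y,.272],None,.08,stop_force=4)); st('in')
print(ctrl.line_to([X,Y,.2605],None,.025,stop_force=3)); st('down')
cal=ctrl.calibration('wrist');im,d=ctrl.capture('wrist'); save('w9.png',im)
im,d=ctrl.capture('side'); save('s9.png',cv2.resize(im[130:250,240:400],None,fx=4,fy=4))
E
```

```text
False
in 17.4 [ 0.5908 -0.0125  0.2709] jaw -83.55 [-0.3  1.2 -0.2] [0.03 0.   0.02] 0.0074
True
down 17.85 [ 0.5912 -0.0125  0.2617] jaw -83.55 [-0.6  0.4  4.6] [ 0.04  0.11 -0.01] 0.0069
```

View pics/s9.png

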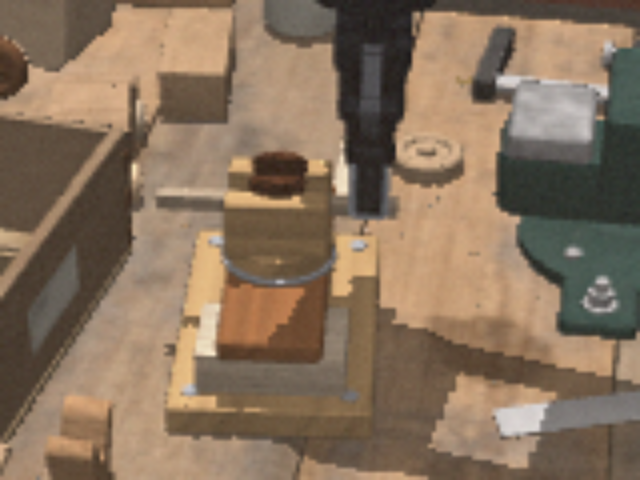

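View pics/w9.png

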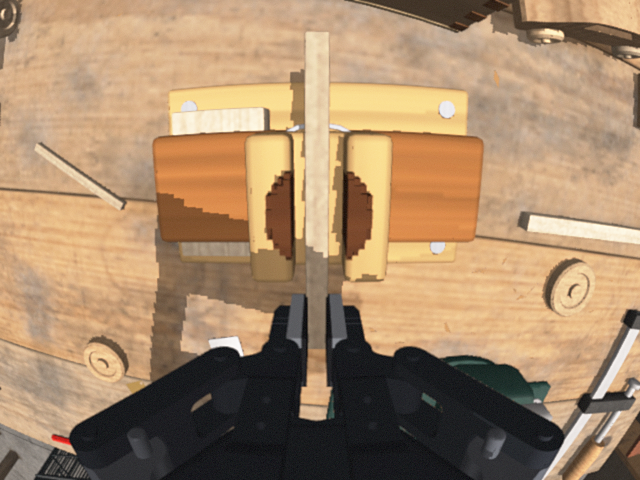

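The strip touched the slot bottom at the expected height (TCP 0.2617). It runs through both slots and sticks out at both ends. Now I'll release, lift straight up and inspect.

```bash
python3 - <<'E'
from h import *
ctrl.set_gripper(.035); st('open')
ctrl.line_to([.5911,-.0125,.34],None,.08); 
ctrl.line_to([.5911,-.0125,.40],None,.15); ctrl.dwell(.3); st('up')
cal=ctrl.calibration('wrist');im,d=ctrl.capture('wrist'); save('w10.png',im)
P=cloud('wrist',d,cal,30,330,150,490); rects(P,LAY[2:]+[('strip',.090,.0985)])
im,d=ctrl.capture('side'); save('s10.png',cv2.resize(im[130:250,240:400],None,fx=4,fy=4))
ctrl.movep([.45,-.25,.40],ori(-83.55)); st('away')
cal=ctrl.calibration('top'); im,d=ctrl.capture('top'); save('t10.png',cv2.resize(im[120:260,340:510],None,fx=4,fy=4)); save('t10full.png',im)
P=cloud('top',d,cal,120,260,340,510); rects(P,LAY+[('strip',.090,.0985)])
a=np.radians(6.45);u=np.array([np.cos(a),np.sin(a)]);Q=P[:,:2]-[.641,-.0075];t=Q@u;w=Q@[-u[1],u[0]]
for lo in (-.06,-.045,-.03,-.01,.01,.03,.045):
    m=(abs(w)<.004)&(t>lo)&(t<lo+.015); print(lo,m.sum(),np.median(P[m,2]).round(4))
E
```

```text
open 18.33 [ 0.5904 -0.0124  0.2598] jaw -83.55 [-0.7  0.2  0.2] [ 0.03 -0.01  0.04] 0.035
up 20.32 [ 0.5909 -0.0125  0.3987] jaw -83.55 [-0.1  0.3 -0.2] [ 0.03 -0.04  0.03] 0.0348
nut 2593 [639.1  -6.5] [54.8 52.4] 6.57 0.1034
screw 829 [638.6  -6.7] [29.7 34.9] 6.53 0.1114
strip 3180 [582.6 -58.4] [263.4  82.7] 42.56 0.0937
away 21.49 [ 0.4504 -0.2495  0.4001] jaw -83.51 [ 1.3 -1.   0.7] [ 0.01 -0.01 -0.01] 0.0346
base 3120 [681.2   1.8] [192.6 189.6] 6.73 0.0173
bar 2468 [693.8   4.6] [170.9 176.2] 9.18 0.0562
nut 679 [641.1  -7.3] [57.1 51.9] 6.19 0.103
screw 203 [640.7  -7.7] [29.1 36.4] 5.7 0.111
strip 696 [642.   -7.1] [130.1  52.3] 4.52 0.0941
-0.06 107 0.084
-0.045 110 0.0911
-0.03 95 0.0924
-0.01 54 0.0944
0.01 53 0.0946
0.03 56 0.094
0.045 61 0.0937
```

View pics/t10.png

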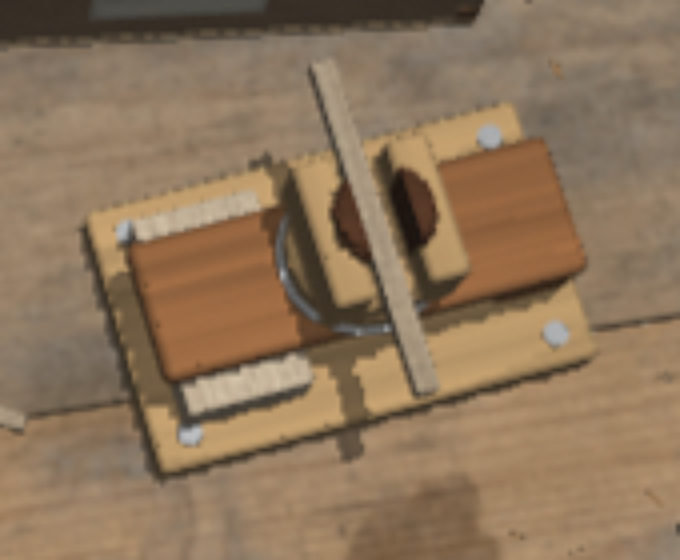

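View pics/s10.png

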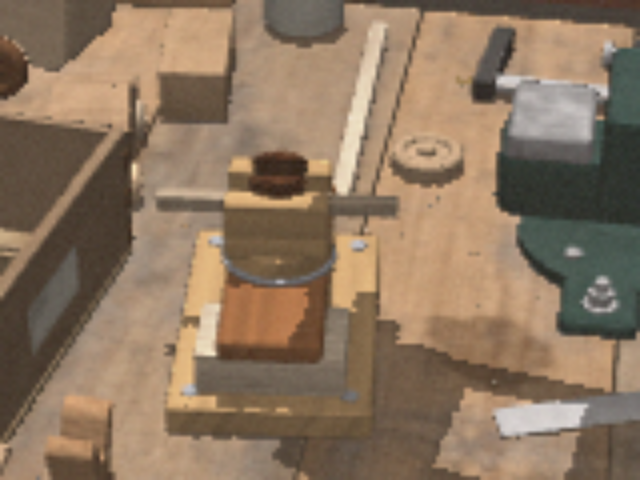

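View pics/t10full.png

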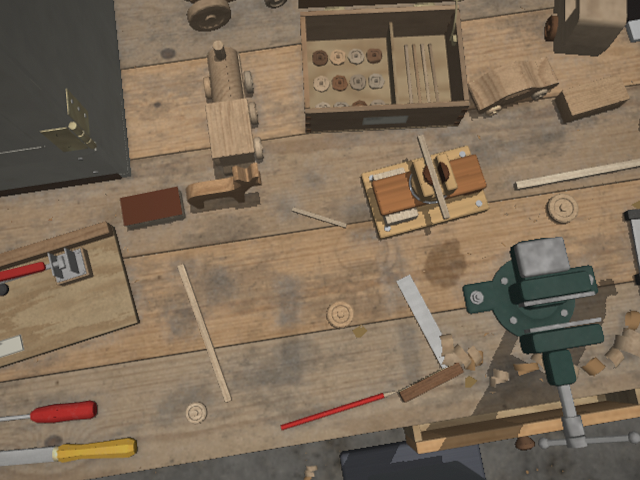

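```bash
python3 - <<'E'
from h import *
ctrl.close_job(); print(ctrl.state()['time'])
E
```

```text
the job is handed in; nothing more can be done
the job is handed in; nothing more can be done
```

The nut is tightened, the short strip is laid through both slots and let go, and the job is handed in at about 21.5 s of the 54 s allowed.

- **Nut:** I turned it about 1.11 rad clockwise. After I let go, its slot measured 6.4–6.5° and the hold-down's x axis 6.4°. With the strip in, the two cameras read the nut at 6.2° and 6.6°.
- **Strip:** I picked the larger of the two look-alikes, which measured 130 mm; the other was 90 mm. I held it near one end and lowered it until it touched, at the height expected for the slot bottom. In the last pictures it runs through both slots and sticks out at both ends, with the gripper clear of it.
- **Strip height:** its top reads about 94 mm where 95 mm was expected. The other tops also read about 1 mm low, so this fits the strip resting on the slot bottom.
- **Other things:** the long strip, the small look-alike and the rest of the scene look unmoved.

**Checks that disagreed:**
- The wrist and top cameras placed things about 2 mm apart, so I used the mean.
- Depth read 2–3 mm lower (91–92 mm) along the strip's near half and lower still at its end (84 mm), probably from pixels mixed at the strip's edge. The side view shows the strip level.
- The final check on the strip's own angle was spoiled by other surfaces at the same height, so I judged its alignment from the pictures.

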